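# Mount a perch dowel and hold the paint shield at its mark

## Robot

A 6-joint arm with a two-finger parallel gripper is mounted at the origin on the work surface. World frame = base frame: x ahead of the robot, y to its left, z up, the work surface at z = 0. Lengths are in m, angles in rad, forces in N, time in s.
With the tool pointing down it reaches from about 0.375 to 0.75 m from the base axis. Payload 9 kg.
Tool frame: the origin (TCP) lies at the very end of the fingers, on their centre line; the grasp point (between the pads) lies 19 mm behind it (arm.tcp_to_grasp is the distance from the TCP to the grasp point, in m); x points along the fingers, y is the direction in which the jaws open and shut, and the axes are right-handed (so a half turn about x gives the same grasp; the last joint's range is limited). The gripper opens to 85 mm and grips with 20 to 120 N. Pads are 22 mm wide; open, the fingers measure 114 mm over their backs; the gripper's body (76 mm by 85 mm) begins 54 mm behind the grasp point. The pads swing forward as they close: fully open they stand 13 mm farther back than shut.
Start: joints at [-1.382, 0.104, 0.097, 1.564, 0, 1.353], TCP at [0.237, -0.551, 0.231] pointing down, gripper open.
Joint ranges: [-2.99, 2.99], [-0.84, 1.86], [-1.1, 1.16], [-1.84, 2.11], [-1.51, 1.56], [-3.14, 3.14]. Speed limits (rad/s): [2.22, 2.22, 2.57, 3.14, 3.14, 3.14].

## Interface

Orientations are given as a unit quaternion [x, y, z, w].
In Python, from plant import arm gives the robot as it stands. The module is installed in compiled form; this text tells all that it offers.
- The arm moves only by the shell command python3 -m creep 'ROWS' [FORCE]. ROWS is JSON, a list of rows, each an object of numbers: "grip": the gripper command: -1 is shut, 1 is fully open, values between are in proportion; "x", "y", "z": the shift along the tool's x, y, z in m; "rx", "ry", "rz": the turn, a rotation vector about the tool's x, y, z in units of 5 degrees (1.0 is 5 degrees). A call has 1 to 20 rows; each row shifts and turns the commanded pose from where the row before left it, along the tool's axes as they then stand; what a row does not reach is not made up. A row lasts 1/10 s, in which the tool goes at most 50 mm and 8.59 degrees, less where a joint would pass 70% of its speed; a pose out of reach is approached as far as the arm can. A call is refused whole if a number of a shift passes 0.05 or a number of a turn 1, either way. A call with a gripper value outside its range is refused whole. The fingers move at their own pace and stop on an object; FORCE is the grip in N (left out, the last holds). Time passes only in rows, so rows that do not move let the fingers close. It gives the time, the measured TCP pose, the force and the opening at its end, in the units of the state.
- arm.read_state(): the state, without advancing time (a new reading comes with each control period).
- arm.read_camera(name): name is "scene" or "top" or "wrist"; returns the picture (420x560x3 uint8, blue, green, red); there is no depth.
- arm.camera_params(name): a dict with "mtx" (3x3 intrinsics, pixels), "D" ([k1, k2, p1, p2, k3] as OpenCV has them; the pictures are not rectified), "R" (3x3) and "t" (3): a world point X has camera coordinates R X + t; the wrist camera has in their place "mount" (4x4, takes a point from camera to tool coordinates, whose origin is the TCP and whose axes are the tool frame's). Camera axes: x right, y down, z forward; pixel columns grow to the right and rows downward; lengths in m; the calibration is good to about 2 mm. A picture is of the moment at which its call begins: read the wrist's pose just before it. camera_params takes no time and is no camera call.
- arm.job_done(): hands the job in, once; it reports no verdict.
Trained networks look in the newest picture that a camera, given by its name, has taken for a name from the list of things; names that differ only in an ending like _2 or _b are one class to them, and where a whole thing is asked for, a point or a joint stands for the part that bears it (a point fixed in the world has none). Each returns a list of dicts, best first, with "conf" (0 to 1); they miss things now and then, are a little off and sometimes report something else, mostly with a low value. They report only what shows in the picture. A call takes as long as a camera call. They do not tell look-alikes from the thing itself.
- arm.cut_out(camera, thing): "pixels" (420x560 bool, what is visible of it) and "xy" ([column, row] as shares, 0 to 1, of the picture: columns of its width, rows of its height, amid what is visible of it).
- arm.tip_of(camera, thing): "xy" ([column, row] as shares, 0 to 1, of the picture: columns of its width, rows of its height: a listed point, or the origin of a listed thing).
The state is a dict: "t": time; "joints": joint angles; "dq": joint speeds; "joint_efforts": joint torques, N m; "tool_pos": TCP position; "tool_rot": TCP orientation; "force": force on the tool from outside, world axes, zero at the start; "moment": the same for the moment, N m; "gripper_width": finger opening in m.
Only numpy, scipy, OpenCV 4.12 (cv2) and the standard library are available. Lean on these libraries where they do the work, as an engineer would, in place of code of your own. Each camera call takes 0.05 s, during which the arm holds its last target. There are 200 camera calls.

## Task

Get the birdhouse perch ready to spray: take the wooden dowel from the rack, lay it in the jig's two V-rests, and slide the tailstock up by its blue tab until the dowel is fully home in both brass cups. Then draw the spring-return paint shield out over the dowel by its orange tab until its pointer is level with the red mark, and finish while still holding it there with the gripper, because it springs back if let go. Leave the other things on the table where they are.

Things in the scene. Friction and masses are not known exactly. Their poses are not given: they have to be found in the camera images.
- jig: Painting jig fixed to the table: plywood base 160 (x) by 400 (y) by 18 mm; origin under its centre, z up. Cups, V-rests and mounted dowel lie on one line along jig y at x = 0, z = 65. Headstock at -y, tailstock at +y. The shield's steel rail runs along y at x = 62, top at z = 36 (end brackets to z = 42, at y = -185 and +65)
- headstock_cup (a point): Centre of the mouth of the fixed headstock's brass cup, which faces jig +y: jig x = 0, y = -100, z = 65 mm; inner diameter 25, 12 deep (floor at y = -112). The dark headstock block behind it is 50 wide and reaches z = 85
- rests_mid (a point): Point on the dowel line midway between the jig's two wooden V-rests: jig x = 0, y = -17.5, z = 65 mm. The rests stand 47.5 mm to either side along y, each 12 thick, arms up to z = 73; a dowel laid in them has its axis at z = 65, in line with the cups, and slides along y. Between them it is clear down to z = 18
- dowel_home (a point): Where the centre of the 180 mm dowel is when it is fully home in both cups: jig x = 0, y = -22, z = 65 mm
- tailstock (a joint): Sliding tailstock, a dark wooden block. 0 = fully back; grows in metres as it slides to the headstock (jig -y), stop at 0.09; stays where left (about 4 N friction). Its brass cup faces jig -y: inner diameter 25, floor at jig y = 137 mm minus the value, mouth at 125 minus it. About 0.069 when the dowel is home; on its way it pushes the dowel into the headstock cup
- tailstock_grip (a point): Middle of the blue upright tab on the tailstock: 40 (jig x) by 12 (jig y) by 45 mm high, jig z = 85 to 130; this point is at z = 108, y = 165 minus the joint value in mm
- shield: Paint shield: aluminium hood open below, 80 long (jig y), 66 wide, top at jig z = 92 mm; slides along jig +y over the dowel. A spring pulls it back to the headstock end: about 3 N at home, 8 N at 90 mm pull, and it returns if let go. Travel 120 mm. Origin below the hood's middle at jig z = 0, axes as the jig's; at home at jig y = -145
- shield_grip (a point): Middle of the orange upright tab on top of the shield: 40 (jig x) by 12 (jig y) by 45 high, from z = 92 to 137 mm in the jig; this point is at z = 115
- shield_pointer (a point): Tip of the black pointer at the shield's leading (+y) edge, on the jig's -x side above the scale; at home at jig x = -73.5, y = -106.5, z = 31 mm
- mark_line (a point): Middle of the top of the red mark, a 4 mm thick red strip across the scale on the jig's -x edge (with a clip on the edge); axes as the jig's, z = 28 mm in the jig. It stands somewhere 45 to 90 mm from the pointer's home, jig +y of it; the pointer is at the mark when both have the same jig y
- rack: Pale wooden rack fixed to the table, base 150 (x) by 70 (y) by 15, with two V-rests at x = -50 and +50 mm; a dowel in them lies along the rack's x with its axis at z = 50. Origin under its centre
- dowel: Loose wooden perch dowel, 20 diameter, 180 long, about 50 g, both ends alike; its x axis runs along its length. It starts lying in the rack
- dowel_center (a point): Centre of the dowel
- birdhouse: Bystander: painted wooden birdhouse, blue with a red roof, about 150 wide, 200 tall; sizes in mm, origin under its centre
- saucer: Bystander: clay saucer, 120 diameter, 22 tall; sizes in mm, origin under its centre
- frog: Bystander: green ceramic frog figurine, about 80 across, 72 tall; sizes in mm, origin under its centre
- paperweight: Bystander: round green glass paperweight, 80 diameter, 56 tall; sizes in mm, origin under its centre
- scoop: Bystander: stainless scoop with a round handle, about 185 long, 40 tall; sizes in mm, origin under its centre
- pot: Bystander: grey plastic flower pot, 120 diameter, 110 tall; sizes in mm, origin under its centre
- paint_jar: Bystander: closed jar of paint, 64 diameter, 80 tall; sizes in mm, origin under its centre
- brush: Bystander: paint brush lying flat
Things that resemble listed ones, but are neither listed nor needed, are in the scene too. Several things have the shape of the dowel; the one meant has the colours described above.

How it is judged:
By the outcome, as a careful person would: the job done as asked, in the order asked, and still so for the second after the job is handed in, while the arm keeps its last pose, push and grip.
It also fails if it takes over 64 s, if anything falls off the work surface, if the arm or the gripper's body presses on something with over 40 N, if the wrist force passes 120 N, or if a joint passes its speed limit or range.

## Working session

There is one attempt and no reset: what is moved stays moved. The work goes in short steps, Python scripts to look and compute and a shell command to move; the robot and the scene stay as the last step left them, time stands still between calls to the robot, and variables do not carry over. Pictures are saved under pics/ and viewed, about 8 in all and at most 12, crops included, and the job is handed in when it is done.

```bash
mkdir -p pics; cat > h.py <<'E'
import numpy as np, cv2
from plant import arm
from scipy.spatial.transform import Rotation as Rn
def cam(n):
    p=arm.camera_params(n)
    if n=="wrist":
        s=arm.read_state();T=np.eye(4);T[:3,:3]=Rn.from_quat(s["tool_rot"]).as_matrix();T[:3,3]=s["tool_pos"]
        M=np.linalg.inv(T@np.array(p["mount"]));R,t=M[:3,:3],M[:3,3]
    else: R,t=np.array(p["R"]),np.array(p["t"])
    return np.array(p["mtx"]),np.array(p["D"]),R,t
def ray(c,xy):
    K,D,R,t=c
    u=cv2.undistortPoints(np.array([[[xy[0]*560,xy[1]*420]]],float),K,D)[0,0]
    return -R.T@t, R.T@np.array([u[0],u[1],1])
def onz(c,xy,z):
    o,d=ray(c,xy);return o+d*(z-o[2])/d[2]
def proj(c,X):
    K,D,R,t=c
    return cv2.projectPoints(np.array(X,float).reshape(-1,1,3),cv2.Rodrigues(R)[0],t,K,D)[0][:,0]
E
python3 - <<'E'
from h import *
for n in ("top","scene"):
    im=arm.read_camera(n);cv2.imwrite(f"pics/{n}0.png",im)
    c=cam(n);print(n,(-c[2].T@c[3]).round(3))
    for th,z in (("jig",0),("headstock_cup",.065),("rests_mid",.065),("dowel_home",.065),("tailstock_grip",.108),("shield_grip",.115),("shield_pointer",.031),("mark_line",.028),("rack",0),("dowel_center",.05)):
        r=arm.tip_of(n,th)
        print(th,[(round(q["conf"],2),(np.array(q["xy"])*[560,420]).round(0).tolist(),onz(c,q["xy"],z).round(4)[:2].tolist()) for q in r[:4]])
print(arm.read_state())
E
```

```text
top [ 0.41  -0.023  1.4  ]
jig [(0.56, [280.0, 209.0], [0.5201, -0.0029])]
headstock_cup [(0.6, [312.0, 207.0], [0.5179, -0.0989])]
rests_mid [(0.74, [283.0, 207.0], [0.522, -0.0129])]
dowel_home [(0.68, [286.0, 211.0], [0.5081, -0.0213]), (0.37, [222.0, 142.0], [0.729, 0.1688])]
tailstock_grip [(0.92, [231.0, 210.0], [0.5141, 0.1411]), (0.37, [263.0, 140.0], [0.7191, 0.0415])]
shield_grip [(0.9, [329.0, 203.0], [0.5252, -0.1481])]
shield_pointer [(0.22, [155.0, 170.0], [0.6528, 0.388])]
mark_line [(0.52, [294.0, 233.0], [0.4422, -0.0426])]
rack [(0.61, [387.0, 224.0], [0.4631, -0.3378]), (0.32, [326.0, 204.0], [0.5333, -0.15])]
dowel_center [(0.94, [221.0, 286.0], [0.2867, 0.1844]), (0.85, [371.0, 286.0], [0.2762, -0.2687]), (0.85, [460.0, 278.0], [0.294, -0.533]), (0.75, [391.0, 227.0], [0.4512, -0.3376])]
scene [1.135 1.03  0.963]
jig [(0.62, [295.0, 244.0], [0.523, -0.0043])]
headstock_cup [(0.63, [274.0, 207.0], [0.5258, -0.1241])]
rests_mid [(0.83, [294.0, 224.0], [0.5182, -0.016])]
dowel_home [(0.74, [293.0, 223.0], [0.5197, -0.0186]), (0.31, [332.0, 352.0], [0.6882, 0.4363])]
[... 443 characters left out ...]
3144, -0.2165])]
{'t': 1.1, 'joints': array([-1.38169435e+00,  1.04079476e-01,  9.72865597e-02,  1.56388267e+00,
        7.90567315e-06,  1.35312184e+00]), 'dq': array([-9.46596400e-04,  6.55508298e-04,  3.03826970e-04,  9.12886025e-05,
        9.20808182e-05, -1.22059225e-03]), 'joint_efforts': array([ 3.80333324e-05, -5.56770515e+01,  5.03777039e+01,  7.09353590e-04,
       -3.04362047e-04, -2.64149449e-06]), 'tool_pos': array([ 0.23742227, -0.55106461,  0.23133531]), 'tool_rot': array([ 0.69253395,  0.14278498, -0.69252958,  0.14287043]), 'force': array([-0.98456083, -0.01969102, -0.22389995]), 'moment': array([ 0.01771767,  0.00214716, -0.02776208]), 'gripper_width': 0.08532655506504834}
```

View pics/top0.png

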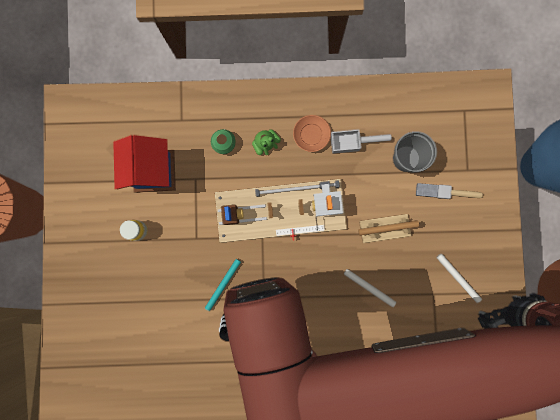

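View pics/scene0.png

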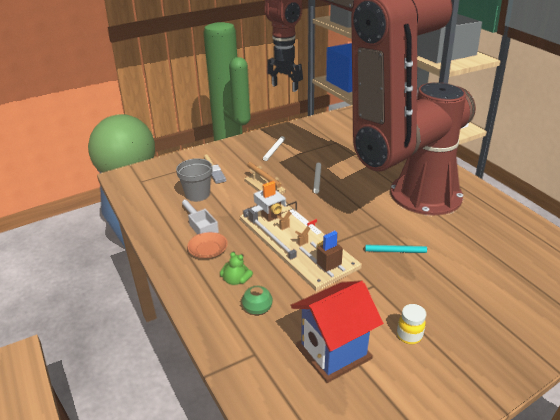

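The top view shows the jig at about (282,210), blue tab on the left and orange tab on the right. The rack with the brown dowel is at (391,227). The teal, grey and white rods are look-alikes. The scene view agrees. Next I'll work out the move to a viewing pose above the rack.

```bash
cat >> h.py <<'E'
def plan(X=None,jaw=None):
    "tool-frame shift (before turning) to TCP X, and turn about tool x (5-deg units) so that the jaw axis lies at world angle jaw (deg)"
    s=arm.read_state();R=Rn.from_quat(s["tool_rot"]).as_matrix()
    print("t",round(s["t"],2),"pos",s["tool_pos"].round(4),"F",s["force"].round(1),"w",round(s["gripper_width"],4),"j6",s["joints"][5].round(2))
    a=np.degrees(np.arctan2(R[1,1],R[0,1]));print("xaxis",R[:,0].round(3),"jaw angle",a.round(2))
    if X is not None: print("shift tool xyz",(R.T@(np.array(X)-s["tool_pos"])).round(4))
    if jaw is not None:
        d=(a-jaw+90)%180-90;print("rx units",(d/5).round(3))
E
python3 - <<'E'
from h import *
plan([.455,-.3376,.25],8)
print(np.array(arm.camera_params("wrist")["mount"]).round(3),arm.camera_params("wrist")["mtx"])
E
```

```text
t 1.1 pos [ 0.2374 -0.5511  0.2313] F [-1.  -0.  -0.2] w 0.0853 j6 1.35
xaxis [ 0. -0. -1.] jaw angle -66.69
shift tool xyz [-0.0187 -0.11   -0.2843]
rx units -14.939
[[ 0.    -0.297  0.955 -0.143]
 [ 1.     0.    -0.     0.   ]
 [-0.     0.955  0.297 -0.076]
 [ 0.     0.     0.     1.   ]] [[313.24440753   0.         275.99009701]
 [  0.         313.24440753 214.08367433]
 [  0.           0.           1.        ]]
```

```bash
python3 -m creep '[{"y":-0.014,"z":-0.036,"x":-0.002,"rx":-1},{"y":-0.014,"z":-0.036,"x":-0.002},{"y":-0.014,"z":-0.036,"x":-0.002},{"y":-0.014,"z":-0.036,"x":-0.002},{"y":-0.014,"z":-0.036,"x":-0.002},{"y":-0.014,"z":-0.036,"x":-0.002},{"y":-0.014,"z":-0.036,"x":-0.002},{"rx":-1},{"rx":-1},{"rx":-1},{"rx":-1},{"rx":-1},{"rx":-1},{"rx":-1},{"rx":-1},{"rx":-1},{"rx":-1},{"rx":-1},{"rx":-1},{"rx":-1}]' 
python3 - <<'E'
from h import *
plan([.455,-.3376,.25],8)
c=cam("wrist");im=arm.read_camera("wrist");cv2.imwrite("pics/w1.png",im)
for th,z in (("dowel_center",.05),("rack",0),("shield_grip",.115)):
    print(th,[(round(q["conf"],2),(np.array(q["xy"])*[560,420]).round(0).tolist(),onz(c,q["xy"],z).round(4)[:2].tolist()) for q in arm.tip_of("wrist",th)[:3]])
for q in arm.cut_out("wrist","dowel")[:3]:
    m=q["pixels"];ys,xs=np.nonzero(m)
    P=np.array([onz(c,(x/560,y/420),.05)[:2] for x,y in zip(xs[::7]+.5,ys[::7]+.5)])
    mu=P.mean(0);w,V=np.linalg.eigh(np.cov((P-mu).T));u=V[:,1];e=(P-mu)@u
    print(q["conf"],len(xs),"c",(mu+u*(e.min()+e.max())/2).round(4),"len",np.ptp(e).round(3),"ang",np.degrees(np.arctan2(u[1],u[0])).round(2),"wid",np.ptp((P-mu)@V[:,0]).round(3))
E
```

```text
t 1.1 pos [ 0.2374 -0.5511  0.2313] F [-1.  -0.  -0.2] w 0.0853 j6 1.35
xaxis [ 0. -0. -1.] jaw angle -66.69
shift tool xyz [-0.0187 -0.11   -0.2843]
rx units -14.939
dowel_center [(0.9, [56.0, 62.0], [0.2718, -0.3035]), (0.69, [291.0, 141.0], [0.292, -0.5448])]
rack []
shield_grip []
0.88 3026 c [ 0.269 -0.306] len 0.153 ang 54.8 wid 0.02
0.76 2678 c [ 0.2934 -0.5452] len 0.162 ang -141.58 wid 0.018$[0]: bad value
```

View pics/w1.png

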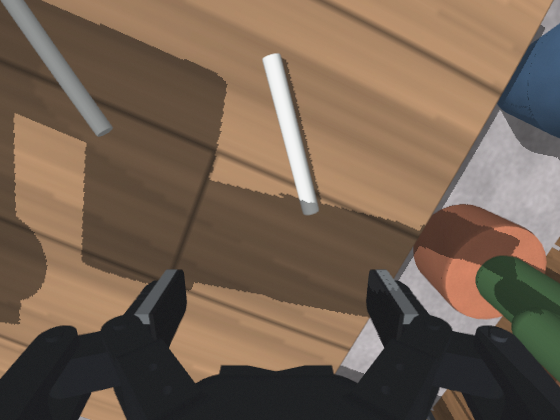

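The move was refused, so the wrist picture shows only the white rod (290,135) and the grey rod (55,65) from the start pose. I'll add the grip value to each row.

```bash
cat > look.py <<'E'
from h import *
import sys
c=cam("wrist");im=arm.read_camera("wrist");cv2.imwrite("pics/%s.png"%sys.argv[1],im)
Z=dict(dowel_center=.05,rack=0,jig=0,headstock_cup=.065,rests_mid=.065,dowel_home=.065,tailstock_grip=.108,shield_grip=.115,shield_pointer=.031,mark_line=.028)
for th in sys.argv[2:]:
    if th.startswith("dowel="):
        for q in arm.cut_out("wrist","dowel")[:3]:
            m=q["pixels"];ys,xs=np.nonzero(m)
            P=np.array([onz(c,(x/560,y/420),float(th[6:]))[:2] for x,y in zip(xs[::7]+.5,ys[::7]+.5)])
            mu=P.mean(0);w,V=np.linalg.eigh(np.cov((P-mu).T));u=V[:,1];e=(P-mu)@u
            print(q["conf"],len(xs),"c",(mu+u*(e.min()+e.max())/2).round(4),"len",np.ptp(e).round(3),"ang",np.degrees(np.arctan2(u[1],u[0])).round(2),"wid",np.ptp((P-mu)@V[:,0]).round(3))
    else: print(th,[(round(q["conf"],2),(np.array(q["xy"])*[560,420]).round(0).tolist(),onz(c,q["xy"],Z[th]).round(4)[:2].tolist()) for q in arm.tip_of("wrist",th)[:3]])
E
python3 -m creep '[{"grip":1,"y":-0.016,"z":-0.04,"x":-0.003},{"grip":1,"y":-0.016,"z":-0.04,"x":-0.003},{"grip":1,"y":-0.016,"z":-0.04,"x":-0.003},{"grip":1,"y":-0.016,"z":-0.04,"x":-0.003},{"grip":1,"y":-0.016,"z":-0.04,"x":-0.003},{"grip":1,"y":-0.016,"z":-0.04,"x":-0.003},{"grip":1,"y":-0.014,"z":-0.044},{"grip":1,"rx":-1},{"grip":1,"rx":-1},{"grip":1,"rx":-1},{"grip":1,"rx":-1},{"grip":1,"rx":-1},{"grip":1,"rx":-1},{"grip":1,"rx":-1},{"grip":1,"rx":-1},{"grip":1,"rx":-1},{"grip":1,"rx":-1},{"grip":1,"rx":-1},{"grip":1,"rx":-1},{"grip":1,"rx":-1}]' && python3 look.py w2 dowel_center rack shield_grip dowel=.05 && python3 -c "
from h import *
plan([.455,-.3376,.25],8)"
```

```text
$[0]: bad value
```

```bash
python3 -m creep '[{"grip":1,"x":-0.003,"y":-0.016,"z":-0.04,"rx":0,"ry":0,"rz":0},{"grip":1,"x":-0.003,"y":-0.016,"z":-0.04,"rx":0,"ry":0,"rz":0}]'; python3 -m creep --help | head -20
```

```text
t: 1.55
tool_pos: [0.2982, -0.4896, 0.237]
tool_rot: [0.693, 0.142, -0.693, 0.142]
force: [1.9, 0.2, -0.4]
gripper_width: 0.0853invalid input: not JSON, or not a number
```

```bash
python3 -m creep '[{"grip":1,"x":-0.003,"y":-0.016,"z":-0.041,"rx":0,"ry":0,"rz":0},{"grip":1,"x":-0.003,"y":-0.016,"z":-0.041,"rx":0,"ry":0,"rz":0},{"grip":1,"x":-0.003,"y":-0.016,"z":-0.041,"rx":0,"ry":0,"rz":0},{"grip":1,"x":-0.003,"y":-0.016,"z":-0.041,"rx":0,"ry":0,"rz":0},{"grip":1,"x":0,"y":-0.014,"z":-0.041,"rx":0,"ry":0,"rz":0},{"grip":1,"x":0,"y":0,"z":0,"rx":-1,"ry":0,"rz":0},{"grip":1,"x":0,"y":0,"z":0,"rx":-1,"ry":0,"rz":0},{"grip":1,"x":0,"y":0,"z":0,"rx":-1,"ry":0,"rz":0},{"grip":1,"x":0,"y":0,"z":0,"rx":-1,"ry":0,"rz":0},{"grip":1,"x":0,"y":0,"z":0,"rx":-1,"ry":0,"rz":0},{"grip":1,"x":0,"y":0,"z":0,"rx":-1,"ry":0,"rz":0},{"grip":1,"x":0,"y":0,"z":0,"rx":-1,"ry":0,"rz":0},{"grip":1,"x":0,"y":0,"z":0,"rx":-1,"ry":0,"rz":0},{"grip":1,"x":0,"y":0,"z":0,"rx":-1,"ry":0,"rz":0},{"grip":1,"x":0,"y":0,"z":0,"rx":-1,"ry":0,"rz":0},{"grip":1,"x":0,"y":0,"z":0,"rx":-1,"ry":0,"rz":0},{"grip":1,"x":0,"y":0,"z":0,"rx":-1,"ry":0,"rz":0},{"grip":1,"x":0,"y":0,"z":0,"rx":-1,"ry":0,"rz":0},{"grip":1,"x":0,"y":0,"z":0,"rx":-1,"ry":0,"rz":0},{"grip":1,"x":0,"y":0,"z":0,"rx":-1,"ry":0,"rz":0}]' && python3 look.py w2 dowel_center rack shield_grip dowel=.05 && python3 -c "
from h import *
plan([.455,-.3376,.25],8)"
```

```text
t: 3.55
tool_pos: [0.4556, -0.3373, 0.2493]
tool_rot: [0.461, 0.536, -0.462, 0.536]
force: [-0.5, -1.1, -0.3]
gripper_width: 0.0854
dowel_center [(0.93, [129.0, 105.0], [0.2899, -0.2727]), (0.57, [273.0, 183.0], [0.451, -0.3322]), (0.26, [325.0, 317.0], [0.5428, -0.4956])]
rack [(0.67, [275.0, 173.0], [0.4526, -0.3301])]
shield_grip []
0.95 2673 c [ 0.4515 -0.3331] len 0.182 ang 96.98 wid 0.02
0.94 3037 c [ 0.2859 -0.2755] len 0.166 ang 54.64 wid 0.021
0.6 250 c [ 0.3071 -0.5159] len 0.167 ang -143.81 wid 0.017
t 3.8 pos [ 0.4556 -0.3373  0.2493] F [ 0.2  0.8 -0.1] w 0.0856 j6 0.56
xaxis [ 0. -0. -1.] jaw angle 8.17
shift tool xyz [-0.0007 -0.0007  0.0002]
rx units 0.035
```

View pics/w2.png

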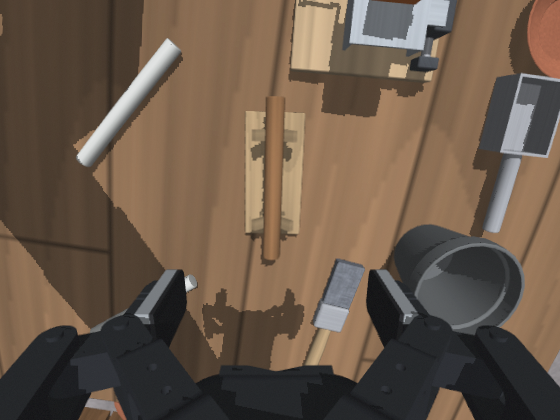

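The dowel lies in the rack at pixel (273,183), which is (0.4515,-0.3331), at 97°. I'll descend and grasp it.

```bash
python3 -m creep '[{"grip":1,"x":0.04,"y":-0.0035,"z":-0.0047,"rx":0.22,"ry":0,"rz":0},{"grip":1,"x":0.045,"y":0,"z":0,"rx":0,"ry":0,"rz":0},{"grip":1,"x":0.045,"y":0,"z":0,"rx":0,"ry":0,"rz":0},{"grip":1,"x":0.04,"y":0,"z":0,"rx":0,"ry":0,"rz":0},{"grip":1,"x":0.026,"y":0,"z":0,"rx":0,"ry":0,"rz":0},{"grip":1,"x":0.020,"y":0,"z":0,"rx":0,"ry":0,"rz":0},{"grip":1,"x":0,"y":0,"z":0,"rx":0,"ry":0,"rz":0},{"grip":-0.3,"x":0,"y":0,"z":0,"rx":0,"ry":0,"rz":0},{"grip":-0.7,"x":0,"y":0,"z":0,"rx":0,"ry":0,"rz":0},{"grip":-1,"x":0,"y":0,"z":0,"rx":0,"ry":0,"rz":0},{"grip":-1,"x":0,"y":0,"z":0,"rx":0,"ry":0,"rz":0},{"grip":-1,"x":0,"y":0,"z":0,"rx":0,"ry":0,"rz":0},{"grip":-1,"x":0,"y":0,"z":0,"rx":0,"ry":0,"rz":0},{"grip":-1,"x":0,"y":0,"z":0,"rx":0,"ry":0,"rz":0}]' 40; python3 -c "
from h import *
plan([.50,-.10,.30],5)"
```

```text
t: 5.2
tool_pos: [0.4516, -0.3336, 0.0342]
tool_rot: [0.467, 0.53, -0.468, 0.531]
force: [-2.3, 1.2, 5.9]
gripper_width: 0.019
t 5.2 pos [ 0.4516 -0.3336  0.0342] F [-2.3  1.2  5.9] w 0.019 j6 0.58
xaxis [ 0.    -0.001 -1.   ] jaw angle 7.19
shift tool xyz [-0.266   0.0773 -0.2254]
rx units 0.439
```

```bash
python3 -m creep '[{"grip":-1,"x":-0.02,"y":0,"z":0,"rx":0,"ry":0,"rz":0},{"grip":-1,"x":-0.04,"y":0,"z":0,"rx":0,"ry":0,"rz":0},{"grip":-1,"x":-0.04,"y":0,"z":0,"rx":0,"ry":0,"rz":0},{"grip":-1,"x":-0.04,"y":0,"z":0,"rx":0,"ry":0,"rz":0},{"grip":-1,"x":-0.04,"y":0,"z":0,"rx":0,"ry":0,"rz":0},{"grip":-1,"x":-0.036,"y":-0.002,"z":-0.02,"rx":0,"ry":0,"rz":0},{"grip":-1,"x":0,"y":-0.002,"z":-0.04,"rx":0,"ry":0,"rz":0},{"grip":-1,"x":0,"y":-0.002,"z":-0.045,"rx":0,"ry":0,"rz":0},{"grip":-1,"x":0,"y":-0.002,"z":-0.045,"rx":0,"ry":0,"rz":0},{"grip":-1,"x":0,"y":-0.002,"z":-0.045,"rx":0,"ry":0,"rz":0},{"grip":-1,"x":0,"y":-0.002,"z":-0.045,"rx":0,"ry":0,"rz":0},{"grip":-1,"x":0,"y":-0.002,"z":-0.045,"rx":0,"ry":0,"rz":0},{"grip":-1,"x":0,"y":-0.002,"z":-0.04,"rx":0,"ry":0,"rz":0},{"grip":-1,"x":0,"y":-0.002,"z":-0.024,"rx":0.44,"ry":0,"rz":0},{"grip":-1,"x":0,"y":0,"z":0,"rx":0,"ry":0,"rz":0},{"grip":-1,"x":0,"y":0,"z":0,"rx":0,"ry":0,"rz":0}]'; python3 look.py w3 jig headstock_cup rests_mid dowel_home tailstock_grip shield_grip shield_pointer mark_line;  python3 -c "
from h import *
plan()"
```

```text
t: 6.8
tool_pos: [0.39, 0.0111, 0.2495]
tool_rot: [0.477, 0.522, -0.477, 0.522]
force: [0.5, -0.3, -1.2]
gripper_width: 0.0187
jig [(0.66, [373.0, 197.0], [0.5165, -0.0011])]
headstock_cup [(0.93, [375.0, 293.0], [0.5197, -0.1036]), (0.69, [548.0, 180.0], [0.6868, 0.0506])]
rests_mid [(0.95, [387.0, 233.0], [0.518, -0.0261])]
dowel_home [(0.63, [386.0, 232.0], [0.5172, -0.0246]), (0.44, [520.0, 281.0], [0.695, -0.0736])]
tailstock_grip [(0.73, [427.0, 53.0], [0.504, 0.1505])]
shield_grip [(0.67, [391.0, 353.0], [0.5303, -0.1469])]
shield_pointer [(0.38, [391.0, 355.0], [0.5761, -0.2222])]
mark_line [(0.63, [317.0, 232.0], [0.4461, -0.0456]), (0.54, [360.0, 297.0], [0.515, -0.1317]), (0.54, [277.0, 276.0], [0.4017, -0.1104])]
t 7.25 pos [0.3899 0.0105 0.2492] F [ 0.4  0.5 -0.5] w 0.0188 j6 1.17
xaxis [-0. -0. -1.] jaw angle 4.97
```

View pics/w3.png

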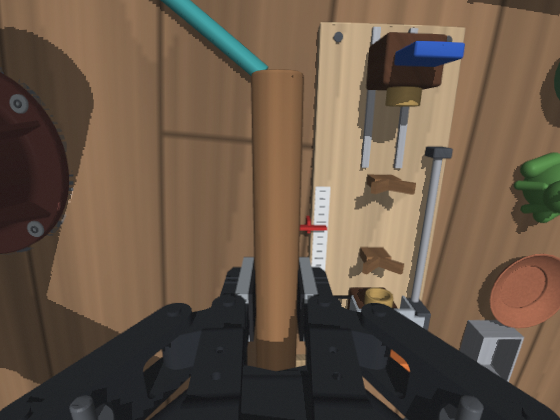

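The wrist view shows the held dowel down the middle and the jig on the right. The blue tab is at (430,53), the rests at (390,183) and (383,260), the cup at (378,297) and the red mark at (313,228). I'll fit the jig pose in pixels and overlay it to check.

```bash
cat > fit.py <<'E'
from h import *
from scipy.optimize import least_squares
c=cam("wrist");ct=cam("top");cs=cam("scene")
obs=[(c,[0,-100,65],(375,293),1),(c,[0,-17.5,65],(387,233),1),(c,[0,165,108],(427,53),1),(c,[-80,200,18],(319,25),1),(c,[80,200,18],(463,28),1),
(c,[0,-22,65],(386,232),.7),(ct,[0,-17.5,65],(283,207),1),(ct,[0,165,108],(231,210),1),(ct,[0,-145,115],(329,203),1),(cs,[0,-145,115],(269,187),1),(cs,[0,165,108],(330,239),1),(cs,[0,-17.5,65],(294,224),1)]
def W(p,J):
    J=np.array(J,float)/1000;C,S=np.cos(p[2]),np.sin(p[2]);return np.array([p[0]+C*J[0]-S*J[1],p[1]+S*J[0]+C*J[1],J[2]])
def f(p):return np.concatenate([w*(proj(k,W(p,J))[0]-uv) for k,J,uv,w in obs])
r=least_squares(f,[.52,-.005,.06],loss="soft_l1")
p=r.x;print("jig",p[:2].round(4),np.degrees(p[2]).round(2));print(f(p).reshape(-1,2).round(1).tolist())
im=cv2.imread("pics/w3.png")
Q=[[-80,-100,18],[-80,200,18],[80,200,18],[80,-100,18]]
cv2.polylines(im,[proj(c,[W(p,J) for J in Q]).astype(int)],False,(255,0,255),1)
for J in [[0,30,65],[0,-65,65],[0,-100,65],[0,125,65],[-20,165,130],[20,165,130],[62,65,36]]:
    cv2.circle(im,proj(c,W(p,J))[0].astype(int).tolist(),3,(255,255,0),1)
cv2.imwrite("pics/w3f.png",cv2.resize(im[:,200:500],None,fx=1.4,fy=1.4))
o=onz(c,(313/560,228/420),.028);d=o[:2]-p[:2];C,S=np.cos(p[2]),np.sin(p[2]);print("mark jig",(C*d[0]+S*d[1]).round(4),(-S*d[0]+C*d[1]).round(4))
E
python3 fit.py
```

```text
jig [ 0.5151 -0.0083] 4.3
[[2.7, 3.4], [-1.0, -1.0], [-0.2, -9.2], [-0.2, -0.3], [1.8, 2.0], [-0.3, 2.6], [4.6, 1.6], [-5.1, 3.9], [2.0, -0.3], [-0.5, 1.6], [1.7, 2.8], [-1.4, -2.2]]
mark jig -0.0774 -0.0269
```

View pics/w3f.png

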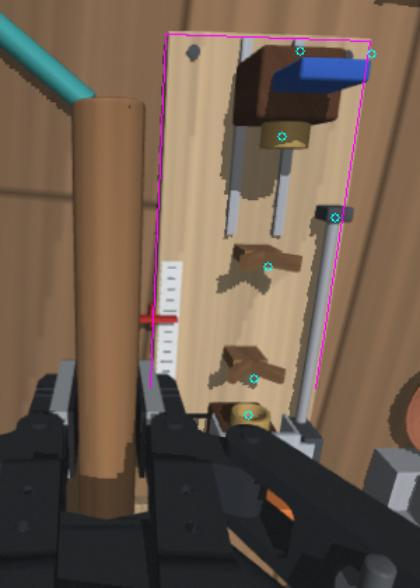

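The fitted outline, rests, cup and rail end all match the picture. Only the blue tab is off, about 9 px toward the headstock, so the tailstock is probably not fully back. I'll refit without the tab.

```bash
sed -i 's/(c,\[0,165,108\],(427,53),1),//; s/(ct,\[0,165,108\],(231,210),1),//; s/(cs,\[0,165,108\],(330,239),1),//; s/(c,\[-80,200,18\],(319,25),1)/(c,[-80,200,18],(319,25),2)/;s/(c,\[80,200,18\],(463,28),1)/(c,[80,200,18],(463,28),2),(c,[62,65,36],(439,152),1.5)/' fit.py; cat >> fit.py <<'E'
X=W(p,[0,4,0]);X[2]=.13;plan(X,np.degrees(p[2]))
E
python3 fit.py
```

```text
jig [ 0.5149 -0.0068] 4.69
[[3.4, 2.3], [-0.8, -2.3], [-3.0, -2.5], [1.6, -0.2], [0.0, 3.0], [-0.2, 1.8], [4.1, 1.6], [1.5, -0.6], [-0.5, 1.9], [-1.2, -1.9]]
mark jig -0.0775 -0.0279
t 7.25 pos [0.3899 0.0105 0.2492] F [ 0.4  0.5 -0.5] w 0.0188 j6 1.17
xaxis [-0. -0. -1.] jaw angle 4.97
shift tool xyz [0.1192 0.1231 0.0241]
rx units 0.055
```

```bash
python3 -m creep '[{"grip":-1,"x":0,"y":0.025,"z":0.005,"rx":0.09,"ry":0,"rz":0},{"grip":-1,"x":0,"y":0.035,"z":0.007,"rx":0,"ry":0,"rz":0},{"grip":-1,"x":0,"y":0.035,"z":0.007,"rx":0,"ry":0,"rz":0},{"grip":-1,"x":0.02,"y":0.028,"z":0.005,"rx":0,"ry":0,"rz":0},{"grip":-1,"x":0.035,"y":0,"z":0,"rx":0,"ry":0,"rz":0},{"grip":-1,"x":0.035,"y":0,"z":0,"rx":0,"ry":0,"rz":0},{"grip":-1,"x":0.035,"y":0,"z":0,"rx":0,"ry":0,"rz":0},{"grip":-1,"x":0.026,"y":0,"z":0,"rx":0,"ry":0,"rz":0},{"grip":-1,"x":0.013,"y":0,"z":0,"rx":0,"ry":0,"rz":0},{"grip":-1,"x":0,"y":0,"z":0,"rx":0,"ry":0,"rz":0}]'; python3 - <<'E'
from h import *
w=arm.read_camera("wrist");s=arm.read_camera("scene")
s=cv2.resize(s[170:285,230:370],None,fx=3.4,fy=3.4,interpolation=cv2.INTER_CUBIC)
w=cv2.resize(w[:,150:400],None,fx=391/420,fy=391/420)
im=np.hstack([s,w[:391]]);print(im.shape);cv2.imwrite("pics/a1.png",im);plan()
E
```

```text
t: 8.25
tool_pos: [0.5132, -0.0029, 0.0837]
tool_rot: [0.479, 0.52, -0.48, 0.518]
force: [-0.7, 1.1, 0.2]
gripper_width: 0.0188
(391, 709, 3)
t 8.35 pos [ 0.515  -0.0033  0.0865] F [-0.   0.3 -0.3] w 0.0189 j6 1.23
xaxis [ 0.001 -0.    -1.   ] jaw angle 4.55
```

View pics/a1.png

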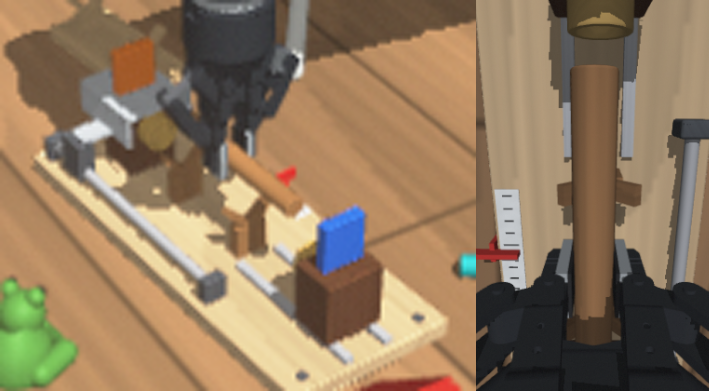

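The held dowel is in line, but the rests and the tail cup (column about 600) sit roughly 3 mm to +x of it (column 594). I'll shift 3 mm and lower slowly.

```bash
python3 -m creep '[{"grip":-1,"x":0,"y":0.003,"z":0,"rx":0,"ry":0,"rz":0},{"grip":-1,"x":0.012,"y":0,"z":0,"rx":0,"ry":0,"rz":0},{"grip":-1,"x":0.012,"y":0,"z":0,"rx":0,"ry":0,"rz":0},{"grip":-1,"x":0.004,"y":0,"z":0,"rx":0,"ry":0,"rz":0},{"grip":-1,"x":0.003,"y":0,"z":0,"rx":0,"ry":0,"rz":0},{"grip":-1,"x":0.002,"y":0,"z":0,"rx":0,"ry":0,"rz":0},{"grip":-1,"x":0.0015,"y":0,"z":0,"rx":0,"ry":0,"rz":0},{"grip":-1,"x":0,"y":0,"z":0,"rx":0,"ry":0,"rz":0}]'; python3 - <<'E'
from h import *
w=arm.read_camera("wrist");s=arm.read_camera("scene")
s=cv2.resize(s[170:285,230:370],None,fx=3.4,fy=3.4,interpolation=cv2.INTER_CUBIC)
w=cv2.resize(w[:,150:400],None,fx=391/420,fy=391/420)
cv2.imwrite("pics/a2.png",np.hstack([s,w[:391]]));plan()
E
```

```text
t: 9.15
tool_pos: [0.5174, -0.0029, 0.0508]
tool_rot: [0.48, 0.519, -0.48, 0.52]
force: [-0.6, -0.2, 0.0]
gripper_width: 0.0188
t 9.25 pos [ 0.5176 -0.0029  0.0511] F [0.6 0.1 0.3] w 0.0186 j6 1.23
xaxis [ 0. -0. -1.] jaw angle 4.56
```

View pics/a2.png

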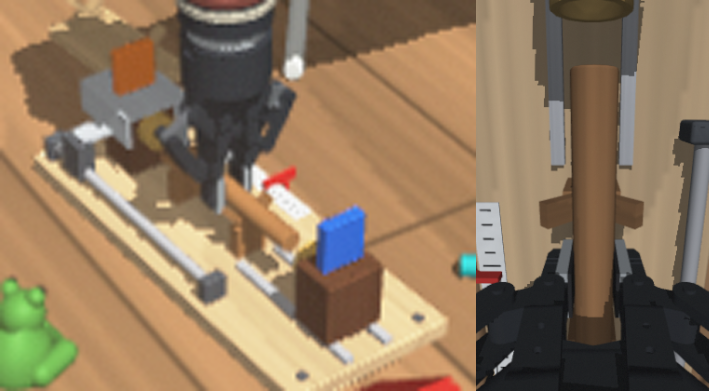

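Dowel, rest arms and tail cup now line up (columns 594, 591 and 592). I'll lower the last bit, release and lift.

```bash
python3 -m creep '[{"grip":-1,"x":0.001,"y":0,"z":0,"rx":0,"ry":0,"rz":0},{"grip":-1,"x":0.001,"y":0,"z":0,"rx":0,"ry":0,"rz":0},{"grip":-0.4,"x":0,"y":0,"z":0,"rx":0,"ry":0,"rz":0},{"grip":-0.1,"x":0,"y":0,"z":0,"rx":0,"ry":0,"rz":0},{"grip":0.1,"x":0,"y":0,"z":0,"rx":0,"ry":0,"rz":0},{"grip":0.1,"x":0,"y":0,"z":0,"rx":0,"ry":0,"rz":0},{"grip":0.1,"x":-0.015,"y":0,"z":0,"rx":0,"ry":0,"rz":0},{"grip":0.1,"x":-0.035,"y":0,"z":0,"rx":0,"ry":0,"rz":0},{"grip":0.1,"x":-0.045,"y":0,"z":0,"rx":0,"ry":0,"rz":0},{"grip":0.1,"x":-0.045,"y":0,"z":-0.01,"rx":0,"ry":0,"rz":0},{"grip":0.1,"x":-0.045,"y":0,"z":-0.01,"rx":0,"ry":0,"rz":0},{"grip":0.1,"x":0,"y":0,"z":-0.01,"rx":0,"ry":0,"rz":0},{"grip":0.1,"x":0,"y":0,"z":0,"rx":0,"ry":0,"rz":0}]' ; python3 look.py w4 headstock_cup rests_mid tailstock_grip shield_grip shield_pointer mark_line dowel=.065; python3 -c "
from h import *
plan()"
```

```text
t: 10.55
tool_pos: [0.5157, 0.0277, 0.2361]
tool_rot: [0.48, 0.519, -0.479, 0.521]
force: [-0.2, -0.4, -0.9]
gripper_width: 0.0471
headstock_cup [(0.93, [270.0, 305.0], [0.5192, -0.1044])]
rests_mid [(0.84, [274.0, 239.0], [0.5178, -0.0227])]
tailstock_grip [(0.91, [272.0, 53.0], [0.5031, 0.1515]), (0.26, [275.0, 222.0], [0.5161, 0.0116])]
shield_grip [(0.88, [274.0, 368.0], [0.5278, -0.1488])]
shield_pointer []
mark_line []
0.9 2922 c [ 0.5166 -0.0042] len 0.184 ang 94.41 wid 0.019
0.83 2405 c [0.3352 0.1609] len 0.126 ang 147.05 wid 0.018
t 10.95 pos [0.5146 0.0268 0.2331] F [ 0.2  0.  -0.7] w 0.0471 j6 1.29
xaxis [-0.001  0.    -1.   ] jaw angle 4.53
```

View pics/w4.png

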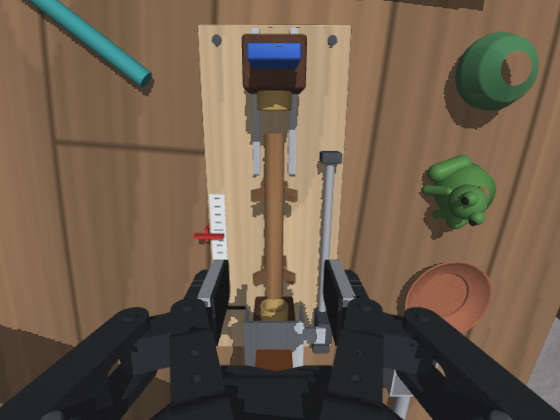

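The dowel lies in both rests at column 274, between the cups. The blue tab is at (274,53) and the red mark's row is 236. I'll refit the jig from this view.

```bash
cat > fit2.py <<'E'
from h import *
from scipy.optimize import least_squares
c=cam("wrist")
obs=[(c,[0,-100,65],(270,305),1),(c,[0,-17.5,65],(274,239),1),(c,[-80,200,18],(200,25.5),1.5),(c,[80,200,18],(350.5,26.5),1.5),(c,[62,65,36],(330,157),1),(c,[0,-145,115],(274,368),.5)]
def W(p,J):
    J=np.array(J,float)/1000;C,S=np.cos(p[2]),np.sin(p[2]);return np.array([p[0]+C*J[0]-S*J[1],p[1]+S*J[0]+C*J[1],J[2]])
def inv(p,X):
    d=np.array(X)[:2]-p[:2];C,S=np.cos(p[2]),np.sin(p[2]);return np.array([C*d[0]+S*d[1],-S*d[0]+C*d[1]]).round(4)
if __name__=="__main__":
    f=lambda p:np.concatenate([w*(proj(k,W(p,J))[0]-uv) for k,J,uv,w in obs])
    p=least_squares(f,[.515,-.007,.077],loss="soft_l1").x
    print("jig",p.round(4),np.degrees(p[2]).round(2));print(f(p).reshape(-1,2).round(1).tolist());np.save("jig.npy",p)
    o=lambda u,v,z:inv(p,onz(c,(u/560,v/420),z))
    print("mark",o(209,236,.028),o(222,236,.028),"dowel ends",o(274.5,133,.071),"tab top",o(274,44,.130),o(274,52,.13),"tabnet",o(272,53,.108),"tailcup mouth top",o(274,92,.078),o(274,108,.078))
    plan()
E
python3 fit2.py; python3 - <<'E'
import cv2
im=cv2.imread("pics/w4.png")
cv2.imwrite("pics/w4c.png",cv2.resize(im[20:275,190:360],None,fx=2.3,fy=2.3,interpolation=cv2.INTER_CUBIC))
E
```

```text
jig [ 0.5134 -0.0062  0.0748] 4.28
[[2.6, 1.9], [-1.3, 1.3], [-6.5, -0.9], [1.7, -1.4], [0.5, 2.4], [-1.0, 1.6]]
mark [-0.0764 -0.0274] [-0.0608 -0.0273] dowel ends [0.0016 0.094 ] tab top [0.0014 0.1588] [0.0014 0.1535] tabnet [-0.0004  0.1568] tailcup mouth top [0.0011 0.1301] [0.0011 0.1164]
t 10.95 pos [0.5146 0.0268 0.2331] F [ 0.2  0.  -0.7] w 0.0471 j6 1.29
xaxis [-0.001  0.    -1.   ] jaw angle 4.53
```

View pics/w4c.png

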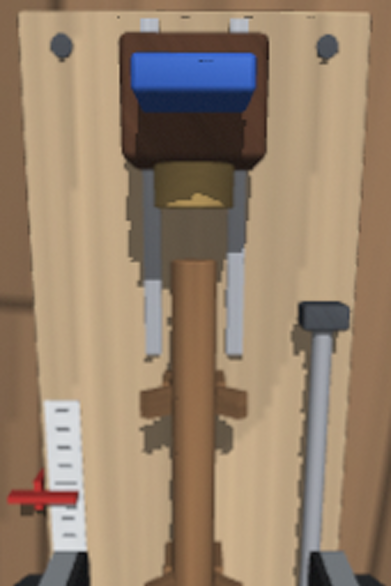

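```bash
python3 -m creep '[{"grip":0.1,"x":0,"y":-0.001,"z":-0.041,"rx":0,"ry":0,"rz":0},{"grip":0.1,"x":0,"y":-0.001,"z":-0.041,"rx":0,"ry":0,"rz":0},{"grip":0.1,"x":0,"y":0,"z":-0.041,"rx":0,"ry":0,"rz":0},{"grip":0.1,"x":0,"y":0,"z":0,"rx":-1,"ry":0,"rz":0},{"grip":0.1,"x":0,"y":0,"z":0,"rx":-1,"ry":0,"rz":0},{"grip":0.1,"x":0,"y":0,"z":0,"rx":-1,"ry":0,"rz":0},{"grip":0.1,"x":0,"y":0,"z":0,"rx":-1,"ry":0,"rz":0},{"grip":0.1,"x":0,"y":0,"z":0,"rx":-1,"ry":0,"rz":0},{"grip":0.1,"x":0,"y":0,"z":0,"rx":-1,"ry":0,"rz":0},{"grip":0.1,"x":0,"y":0,"z":0,"rx":-1,"ry":0,"rz":0},{"grip":0.1,"x":0,"y":0,"z":0,"rx":-1,"ry":0,"rz":0},{"grip":0.1,"x":0,"y":0,"z":0,"rx":-1,"ry":0,"rz":0},{"grip":0.1,"x":0,"y":0,"z":0,"rx":-1,"ry":0,"rz":0},{"grip":0.1,"x":0,"y":0,"z":0,"rx":-1,"ry":0,"rz":0},{"grip":0.1,"x":0,"y":0,"z":0,"rx":-1,"ry":0,"rz":0},{"grip":0.1,"x":0,"y":0,"z":0,"rx":-1,"ry":0,"rz":0},{"grip":0.1,"x":0,"y":0,"z":0,"rx":-1,"ry":0,"rz":0},{"grip":0.1,"x":0,"y":0,"z":0,"rx":-1,"ry":0,"rz":0},{"grip":0.1,"x":0,"y":0,"z":0,"rx":-1,"ry":0,"rz":0},{"grip":0.1,"x":0,"y":0,"z":0,"rx":-1,"ry":0,"rz":0}]' ; python3 -m creep '[{"grip":0.1,"x":0,"y":0,"z":0,"rx":-1,"ry":0,"rz":0},{"grip":0.1,"x":0,"y":0,"z":0,"rx":0,"ry":0,"rz":0}]'; python3 look.py w5 tailstock_grip; python3 -c "
from h import *
p=np.load('jig.npy')
plan([.503,.1504,.095],94.3)
c=cam('wrist')
im=cv2.imread('pics/w5.png').astype(int);m=(im[...,0]>90)&(im[...,0]>im[...,2]*2)&(im[...,0]>im[...,1]*1.6)
n,l,st,ce=cv2.connectedComponentsWithStats(m.astype(np.uint8))
for i in range(1,n):
    if st[i,4]>150:
        x,y,w,h=st[i,:4];print(st[i].tolist(),[onz(c,(u/560,v/420),.13).round(4)[:2].tolist() for u,v in ((x,y),(x+w,y),(x,y+h),(x+w,y+h))])
"
```

```text
t: 12.95
tool_pos: [0.5031, 0.1493, 0.2334]
tool_rot: [0.002, 0.707, -0.002, 0.707]
force: [-0.2, 1.2, -0.4]
gripper_width: 0.0465
t: 13.15
tool_pos: [0.5031, 0.1493, 0.2335]
tool_rot: [-0.029, 0.707, 0.028, 0.706]
force: [-0.9, 0.4, -0.1]
gripper_width: 0.0471
tailstock_grip [(0.59, [277.0, 208.0], [0.5051, 0.1497])]
t 13.25 pos [0.5031 0.1494 0.2335] F [1.  1.  0.2] w 0.0469 j6 -0.04
xaxis [-0. -0. -1.] jaw angle 94.4
shift tool xyz [ 0.1385  0.001  -0.    ]
rx units 0.021
[269, 183, 15, 54, 664] [[0.4781, 0.1416], [0.4772, 0.1535], [0.5242, 0.1448], [0.5233, 0.1574]]
```

The tab is measured at (0.501,0.150), under the jaws. Descending and closing.

```bash
python3 -m creep '[{"grip":0.1,"x":0.03,"y":0,"z":0,"rx":0,"ry":0,"rz":0},{"grip":0.1,"x":0.04,"y":0,"z":0,"rx":0,"ry":0,"rz":0},{"grip":0.1,"x":0.035,"y":0,"z":0,"rx":0,"ry":0,"rz":0},{"grip":0.1,"x":0.02,"y":0,"z":0,"rx":0,"ry":0,"rz":0},{"grip":0.1,"x":0.012,"y":0,"z":0,"rx":0,"ry":0,"rz":0},{"grip":0.1,"x":0,"y":0,"z":0,"rx":0,"ry":0,"rz":0},{"grip":-0.5,"x":0,"y":0,"z":0,"rx":0,"ry":0,"rz":0},{"grip":-0.8,"x":0,"y":0,"z":0,"rx":0,"ry":0,"rz":0},{"grip":-1,"x":0,"y":0,"z":0,"rx":0,"ry":0,"rz":0},{"grip":-1,"x":0,"y":0,"z":0,"rx":0,"ry":0,"rz":0},{"grip":-1,"x":0,"y":0,"z":0,"rx":0,"ry":0,"rz":0}]' 50;python3 -c "
from h import *
from fit2 import inv
p=np.load('jig.npy')
plan();print(inv(p,arm.read_state()['tool_pos']))"
```

```text
t: 14.35
tool_pos: [0.5042, 0.1495, 0.0984]
tool_rot: [-0.028, 0.706, 0.028, 0.707]
force: [-0.8, 0.2, 6.6]
gripper_width: 0.0117
t 14.35 pos [0.5042 0.1495 0.0984] F [-0.8  0.2  6.6] w 0.0117 j6 -0.04
xaxis [ 0.003 -0.    -1.   ] jaw angle 94.54
[0.0025 0.1559]
```

```bash
python3 -m creep '[{"grip":-1,"x":0,"y":-0.004,"z":0,"rx":0,"ry":0,"rz":0},{"grip":-1,"x":0,"y":-0.008,"z":0,"rx":0,"ry":0,"rz":0},{"grip":-1,"x":0,"y":-0.008,"z":0,"rx":0,"ry":0,"rz":0},{"grip":-1,"x":0,"y":-0.008,"z":0,"rx":0,"ry":0,"rz":0},{"grip":-1,"x":0,"y":-0.008,"z":0,"rx":0,"ry":0,"rz":0},{"grip":-1,"x":0,"y":-0.006,"z":0,"rx":0,"ry":0,"rz":0},{"grip":-1,"x":0,"y":-0.005,"z":0,"rx":0,"ry":0,"rz":0},{"grip":-1,"x":0,"y":-0.005,"z":0,"rx":0,"ry":0,"rz":0},{"grip":-1,"x":0,"y":0,"z":0,"rx":0,"ry":0,"rz":0}]' ;python3 -m creep '[{"grip":-1,"x":0,"y":-0.002,"z":0,"rx":0,"ry":0,"rz":0},{"grip":-1,"x":0,"y":-0.002,"z":0,"rx":0,"ry":0,"rz":0}]'; python3 -m creep '[{"grip":-1,"x":0,"y":-0.002,"z":0,"rx":0,"ry":0,"rz":0},{"grip":-1,"x":0,"y":0,"z":0,"rx":0,"ry":0,"rz":0}]'
```

```text
t: 15.25
tool_pos: [0.5083, 0.0975, 0.0984]
tool_rot: [-0.028, 0.706, 0.028, 0.707]
force: [-0.7, 1.0, 6.3]
gripper_width: 0.0112
t: 15.45
tool_pos: [0.5085, 0.0943, 0.0984]
tool_rot: [-0.028, 0.706, 0.029, 0.707]
force: [-0.9, 3.7, 6.8]
gripper_width: 0.0114
t: 15.65
tool_pos: [0.5087, 0.0922, 0.0984]
tool_rot: [-0.028, 0.706, 0.029, 0.707]
force: [-1.0, 4.6, 6.7]
gripper_width: 0.011
```

```bash
for i in 1; do :; done; python3 -m creep '[{"grip":-1,"x":0,"y":-0.0015,"z":0,"rx":0,"ry":0,"rz":0},{"grip":-1,"x":0,"y":0,"z":0,"rx":0,"ry":0,"rz":0}]';python3 -m creep '[{"grip":-1,"x":0,"y":-0.0015,"z":0,"rx":0,"ry":0,"rz":0},{"grip":-1,"x":0,"y":0,"z":0,"rx":0,"ry":0,"rz":0}]';python3 -m creep '[{"grip":-1,"x":0,"y":-0.0015,"z":0,"rx":0,"ry":0,"rz":0},{"grip":-1,"x":0,"y":0,"z":0,"rx":0,"ry":0,"rz":0}]'
```

```text
t: 15.85
tool_pos: [0.5087, 0.0921, 0.0984]
tool_rot: [-0.027, 0.706, 0.03, 0.707]
force: [-1.1, 12.4, 6.9]
gripper_width: 0.0112
t: 16.05
tool_pos: [0.5087, 0.0921, 0.0984]
tool_rot: [-0.026, 0.706, 0.031, 0.707]
force: [-2.1, 20.4, 7.7]
gripper_width: 0.0116
t: 16.25
tool_pos: [0.5087, 0.092, 0.0984]
tool_rot: [-0.026, 0.705, 0.033, 0.708]
force: [-1.2, 29.3, 8.2]
gripper_width: 0.0113
```

The force rose to 29 N with no further travel, so the dowel has bottomed out. The tailstock reads about 0.0665 against 0.069 expected, which is within my pose error. I'll relax, release, lift and go over the shield tab.

```bash
python3 -m creep '[{"grip":-1,"x":0,"y":0.0025,"z":0,"rx":0,"ry":0,"rz":0},{"grip":-1,"x":0,"y":0.001,"z":0,"rx":0,"ry":0,"rz":0},{"grip":-0.5,"x":0,"y":0,"z":0,"rx":0,"ry":0,"rz":0},{"grip":-0.1,"x":0,"y":0,"z":0,"rx":0,"ry":0,"rz":0},{"grip":0.1,"x":0,"y":0,"z":0,"rx":0,"ry":0,"rz":0},{"grip":0.1,"x":0,"y":0,"z":0,"rx":0,"ry":0,"rz":0},{"grip":0.1,"x":-0.02,"y":0,"z":0,"rx":0,"ry":0,"rz":0},{"grip":0.1,"x":-0.035,"y":0,"z":0,"rx":0,"ry":0,"rz":0},{"grip":0.1,"x":-0.04,"y":0,"z":0,"rx":0,"ry":0,"rz":0},{"grip":0.1,"x":-0.035,"y":-0.02,"z":0,"rx":0,"ry":0,"rz":0},{"grip":0.1,"x":0,"y":-0.04,"z":0,"rx":0,"ry":0,"rz":0},{"grip":0.1,"x":0,"y":-0.03,"z":0,"rx":0,"ry":0,"rz":0},{"grip":0.1,"x":0,"y":0,"z":0,"rx":0,"ry":0,"rz":0}]'; python3 look.py w6 dowel=.065;python3 -c "
from h import *
from fit2 import inv
p=np.load('jig.npy')
plan([.526,-.151,.23],94.3)"
```

```text
t: 17.55
tool_pos: [0.5154, -0.0022, 0.2268]
tool_rot: [-0.027, 0.707, 0.026, 0.707]
force: [-0.5, 0.0, -0.4]
gripper_width: 0.0468
0.86 3020 c [ 0.519 -0.026] len 0.161 ang 94.23 wid 0.021
0.67 1431 c [0.3509 0.1283] len 0.066 ang 143.56 wid 0.018
t 17.65 pos [5.150e-01 4.000e-04 2.266e-01] F [-0.4  0.1 -0.1] w 0.0469 j6 -0.33
xaxis [-0.  0. -1.] jaw angle 94.46
shift tool xyz [-0.0034 -0.1518 -0.0008]
rx units 0.031
```

View pics/w6.png

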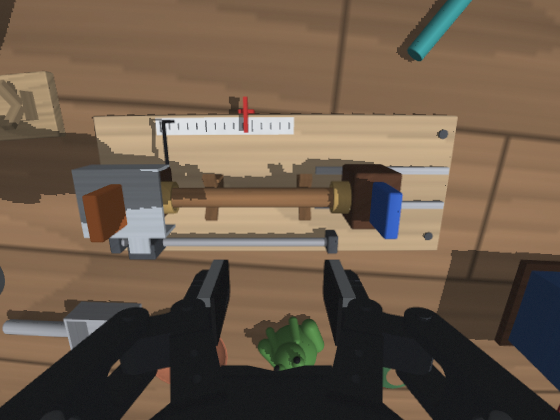

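The dowel now sits in both cups (173,197)–(340,197). The red mark is at column 246 and the pointer tip near (167,122). I'll measure the pull numerically.

```bash
cat > pm.py <<'E'
from h import *
from fit2 import inv
import sys
p=np.load('jig.npy')
def jy(c,u,v,z): return inv(p,onz(c,((u+.5)/560,(v+.5)/420),z))
def ana(im,c,red,blk):
    im=im.astype(int)
    r=(im[...,2]>110)&(im[...,2]>2.2*im[...,1])
    for v in range(*red[:2]):
        us=np.nonzero(r[v,red[2]:red[3]])[0]+red[2]
        if len(us): print("red",v,us.min(),us.max(),jy(c,us.mean(),v,.028))
    b=im.max(2)<60
    for v in range(*blk[:2]):
        us=np.nonzero(b[v,blk[2]:blk[3]])[0]+blk[2]
        if len(us): print("blk",v,us.min(),us.max(),jy(c,us.mean(),v,.031))
if __name__=="__main__":
    ana(cv2.imread("pics/w6.png"),cam("wrist"),(95,135,225,270),(112,160,140,185))
E
python3 pm.py
```

```text
red 97 243 246 [-0.0935 -0.0259]
red 98 243 246 [-0.0926 -0.026 ]
red 99 243 246 [-0.0916 -0.026 ]
red 100 243 246 [-0.0906 -0.026 ]
red 101 243 246 [-0.0896 -0.026 ]
red 102 243 246 [-0.0886 -0.026 ]
red 103 243 246 [-0.0876 -0.0261]
red 104 243 246 [-0.0866 -0.0261]
red 105 243 246 [-0.0857 -0.0261]
red 106 243 247 [-0.0847 -0.0256]
red 107 243 247 [-0.0837 -0.0256]
red 108 243 247 [-0.0827 -0.0257]
red 109 239 252 [-0.0817 -0.0245]
red 110 238 253 [-0.0807 -0.0249]
red 111 238 253 [-0.0797 -0.0249]
red 112 238 253 [-0.0787 -0.0246]
red 113 243 251 [-0.0777 -0.0237]
red 114 243 247 [-0.0767 -0.0258]
red 115 244 247 [-0.0757 -0.0253]
red 116 244 247 [-0.0747 -0.0253]
red 117 244 246 [-0.0737 -0.0259]
red 118 244 246 [-0.0727 -0.0259]
red 119 244 246 [-0.0716 -0.0259]
red 120 244 246 [-0.0706 -0.0259]
red 121 244 246 [-0.0696 -0.026 ]
red 122 244 246 [-0.0686 -0.026 ]
red 123 243 246 [-0.0676 -0.0265]
red 124 243 247 [-0.0666 -0.026 ]
red 125 243 247 [-0.0655 -0.0261]
red 126 244 247 [-0.0645 -0.0256]
red 127 244 247 [-0.0635 -0.0256]
red 128 244 247 [-0.0625 -0.0256]
red 129 244 247
[... 746 characters left out ...]
65 [-0.0514 -0.1123]
blk 140 164 165 [-0.0504 -0.1119]
blk 141 164 165 [-0.0494 -0.112 ]
blk 142 164 166 [-0.0483 -0.1115]
blk 143 164 166 [-0.0473 -0.1116]
blk 144 164 166 [-0.0462 -0.1117]
blk 145 164 166 [-0.0452 -0.1118]
blk 146 164 166 [-0.0441 -0.1119]
blk 147 164 166 [-0.0431 -0.112 ]
blk 148 164 166 [-0.042  -0.1121]
blk 149 165 166 [-0.0409 -0.1117]
blk 150 165 167 [-0.0399 -0.1112]
blk 151 165 167 [-0.0388 -0.1113]
blk 152 165 167 [-0.0378 -0.1114]
blk 153 165 167 [-0.0367 -0.1115]
blk 154 165 167 [-0.0356 -0.1116]
blk 155 165 167 [-0.0346 -0.1117]
blk 156 165 167 [-0.0335 -0.1118]
blk 157 165 167 [-0.0324 -0.1119]
blk 158 166 167 [-0.0313 -0.1115]
blk 159 166 167 [-0.0303 -0.1116]
```

```bash
python3 - <<'E'
import cv2,numpy as np
im=cv2.imread("pics/w6.png")
for v in range(114,172,1):
    if v<138 or v%3==0: print(v,"".join("%4d"%x for x in im[v,154:184].max(1)))
E
python3 look.py w6b shield_pointer mark_line; python3 -c "
from h import *
p=np.load('jig.npy');from fit2 import W
c=cam('wrist')
for J in ([-73.5,-106.5,31],[-73.5,-109,31],[-73.5,-25.8,28],[-33,-105,92],[0,-145,115],[62,65,36]): print(J,proj(c,W(p,J))[0].round(1))"
```

```text
114   73 125 126 125 125 124 123 123 122 122 122 121 123 113  75  75  75  76  75  75  75  98 116 114 115 114 114 113 112 112
115  106 106 108 109 109 111 111 114 114 115 117 117 124 128 121 122 123 125 125 126 127 128 128 130 131 131 132 134 134 135
116  171 172 172 171 172 172 173 174 173 173 173 175 174 175 175 176 176 177 176 178 177 177 178 178 178 179 180 180 179 179
117  188 192 193 193 194 193 194 194 195 195 196 196 196 196 196 197 197 197 197 197 198 198 198 199 198 199 199 199 200 200
118  169 184 184 184 184 183 183 189 213 214 214 214 214 214 214 215 214 215 215 215 215 215 215 215 216 216 217 216 216 216
119  100 112 122 122 123 123 123 146 194 193 192 191 189 188 187 185 189 193 193 192 215 226 226 226 225 226 226 226 226 227
120  135 150 170 171 168 148 150 136  76  65  65  62  60  60  59  59  80  98  97  96 171 220 226 226 226 226 227 227 227 226
121  186 206 223 224 217 162 155 146  56  32  30  26  27  26  26  27  25  27  24  25 141 213 226 226 227 227 227 227 227 226
122  162 182 224 224 216 142  99 116  35  34  28  25  43  60  49  46  61  83  99 100 154 213 226 226
[... 3083 characters left out ...]
24 126 106 101 100 100 101 100 101  99 100 101 100 100 179 180 180
168   84  86  86  84  97 103 118 125 124 125 127 123  88  51  37  37  61  96 100 100 100 100 100  99 100 100 101  99  99 100
171  186 185 185 167 113  55  51  45  39  37  35  35  34  36  35  35  36  79  97 100  99 101 100 100 100 100 100  99 100 100
shield_pointer [(0.85, [167.0, 120.0], [0.4499, -0.1191]), (0.19, [272.0, 182.0], [0.5079, -0.0046]), (0.16, [154.0, 185.0], [0.5203, -0.1345])]
mark_line [(0.77, [243.0, 122.0], [0.4462, -0.0398])]
[-73.5, -106.5, 31] [167.  117.6]
[-73.5, -109, 31] [164.6 117.6]
[-73.5, -25.8, 28] [244.5 117.5]
[-33, -105, 92] [150.1 164.9]
[0, -145, 115] [ 98.3 207.4]
[62, 65, 36] [325.7 241.3]
```

Reading the pixels: the arm comes out of the hood at column 163, and a vertical post drops from its end, with its foot at column 172, row 121. So the pull is about 76–77 mm, and I'll check it directly when holding. Moving over the shield tab.

```bash
python3 -m creep '[{"grip":0.1,"x":0,"y":-0.025,"z":0,"rx":0,"ry":0,"rz":0},{"grip":0.1,"x":0,"y":-0.042,"z":0,"rx":0,"ry":0,"rz":0},{"grip":0.1,"x":0,"y":-0.042,"z":0,"rx":0,"ry":0,"rz":0},{"grip":0.1,"x":0,"y":-0.03,"z":0,"rx":0,"ry":0,"rz":0},{"grip":0.1,"x":0,"y":-0.012,"z":0,"rx":0,"ry":0,"rz":0},{"grip":0.1,"x":0,"y":0,"z":0,"rx":0,"ry":0,"rz":0},{"grip":0.1,"x":0,"y":0,"z":0,"rx":0,"ry":0,"rz":0}]'; python3 look.py w7 shield_grip shield_pointer; python3 -c "
from h import *
plan()
c=cam('wrist')
im=cv2.imread('pics/w7.png').astype(int);m=(im[...,2]>110)&(im[...,2]>im[...,0]*3)&(im[...,1]>im[...,2]*.3)&(im[...,1]<im[...,2]*.62)
n,l,st,ce=cv2.connectedComponentsWithStats(m.astype(np.uint8))
for i in range(1,n):
    if st[i,4]>150:
        x,y,w,h=st[i,:4];print(st[i].tolist(),[onz(c,(u/560,v/420),.137).round(4)[:2].tolist() for u,v in ((x,y),(x+w,y),(x,y+h),(x+w,y+h))])
"
```

```text
t: 18.5
tool_pos: [0.5271, -0.1483, 0.2268]
tool_rot: [-0.028, 0.707, 0.029, 0.706]
force: [-0.2, 0.4, 0.4]
gripper_width: 0.0472
shield_grip [(0.75, [278.0, 209.0], [0.5259, -0.1471])]
shield_pointer [(0.62, [312.0, 120.0], [0.451, -0.1165])]
t 18.65 pos [ 0.5272 -0.1481  0.227 ] F [-0.1  0.5  0.4] w 0.0467 j6 -0.59
xaxis [ 0.  0. -1.] jaw angle 94.66
[270, 194, 14, 47, 619] [[0.5079, -0.1545], [0.507, -0.1439], [0.5464, -0.1516], [0.5455, -0.1405]]
```

```bash
python3 -m creep '[{"grip":0.1,"x":0.03,"y":0,"z":0,"rx":0,"ry":0,"rz":0},{"grip":0.1,"x":0.035,"y":0,"z":0,"rx":0,"ry":0,"rz":0},{"grip":0.1,"x":0.03,"y":0,"z":0,"rx":0,"ry":0,"rz":0},{"grip":0.1,"x":0.02,"y":0,"z":0,"rx":0,"ry":0,"rz":0},{"grip":0.1,"x":0.011,"y":0,"z":0,"rx":0,"ry":0,"rz":0},{"grip":0.1,"x":0,"y":0,"z":0,"rx":0,"ry":0,"rz":0},{"grip":-0.5,"x":0,"y":0,"z":0,"rx":0,"ry":0,"rz":0},{"grip":-0.8,"x":0,"y":0,"z":0,"rx":0,"ry":0,"rz":0},{"grip":-1,"x":0,"y":0,"z":0,"rx":0,"ry":0,"rz":0},{"grip":-1,"x":0,"y":0,"z":0,"rx":0,"ry":0,"rz":0},{"grip":-1,"x":0,"y":0,"z":0,"rx":0,"ry":0,"rz":0},{"grip":-1,"x":0,"y":0,"z":0,"rx":0,"ry":0,"rz":0}]' 70
```

```text
t: 19.85
tool_pos: [0.5278, -0.1483, 0.1025]
tool_rot: [-0.028, 0.706, 0.029, 0.707]
force: [-0.6, 10.3, 6.2]
gripper_width: 0.0111
```

```bash
python3 -m creep '[{"grip":-1,"x":0,"y":0.004,"z":0,"rx":0,"ry":0,"rz":0},{"grip":-1,"x":0,"y":0.007,"z":0,"rx":0,"ry":0,"rz":0},{"grip":-1,"x":0,"y":0.008,"z":0,"rx":0,"ry":0,"rz":0},{"grip":-1,"x":0,"y":0.008,"z":0,"rx":0,"ry":0,"rz":0},{"grip":-1,"x":0,"y":0.008,"z":0,"rx":0,"ry":0,"rz":0},{"grip":-1,"x":0,"y":0.008,"z":0,"rx":0,"ry":0,"rz":0},{"grip":-1,"x":0,"y":0.008,"z":0,"rx":0,"ry":0,"rz":0},{"grip":-1,"x":0,"y":0.008,"z":0,"rx":0,"ry":0,"rz":0},{"grip":-1,"x":0,"y":0.007,"z":0,"rx":0,"ry":0,"rz":0},{"grip":-1,"x":0,"y":0.004,"z":0,"rx":0,"ry":0,"rz":0},{"grip":-1,"x":0,"y":0,"z":0,"rx":0,"ry":0,"rz":0},{"grip":-1,"x":0,"y":0,"z":0,"rx":0,"ry":0,"rz":0}]'; python3 look.py w8 shield_pointer mark_line shield_grip; python3 -c "
import cv2
im=cv2.imread('pics/w8.png');cv2.imwrite('pics/w8c.png',cv2.resize(im[60:200,230:430],None,fx=4,fy=4,interpolation=cv2.INTER_CUBIC))"
```

```text
t: 21.05
tool_pos: [0.5226, -0.081, 0.1025]
tool_rot: [-0.029, 0.706, 0.027, 0.707]
force: [-0.1, -6.7, 5.9]
gripper_width: 0.0109
shield_pointer [(0.68, [335.0, 120.0], [0.4455, -0.0488]), (0.4, [236.0, 247.0], [0.5416, -0.1099])]
mark_line [(0.72, [334.0, 119.0], [0.445, -0.0491]), (0.55, [348.0, 119.0], [0.4445, -0.0396])]
shield_grip [(0.89, [281.0, 286.0], [0.5224, -0.079])]
```

View pics/w8c.png

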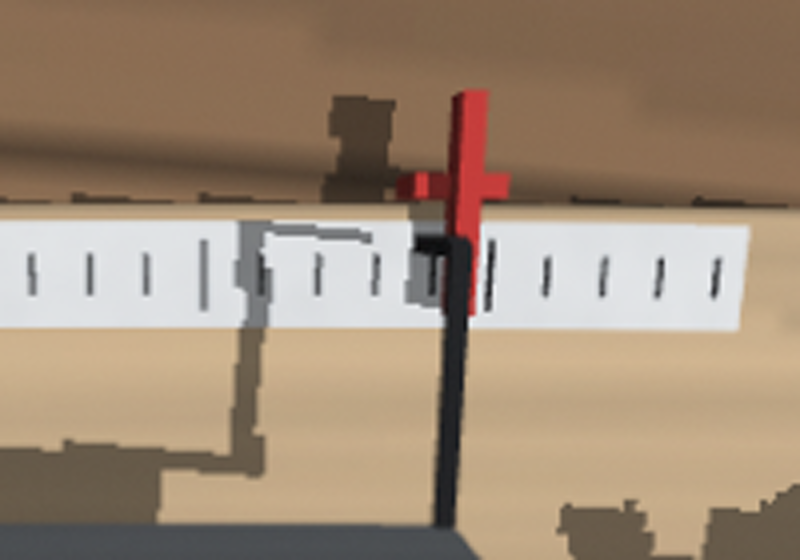

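The close-up shows the pointer's post dropping from the arm end at (346,120) to a foot at about (335,120). The red strip's top centre is at column 346.5 or so. Allowing for depth, that leaves about 8 mm to pull.

```bash
python3 -m creep '[{"grip":-1,"x":0,"y":0.004,"z":0,"rx":0,"ry":0,"rz":0},{"grip":-1,"x":0,"y":0.004,"z":0,"rx":0,"ry":0,"rz":0},{"grip":-1,"x":0,"y":0,"z":0,"rx":0,"ry":0,"rz":0},{"grip":-1,"x":0,"y":0,"z":0,"rx":0,"ry":0,"rz":0},{"grip":-1,"x":0,"y":0,"z":0,"rx":0,"ry":0,"rz":0}]'; python3 look.py w9 shield_pointer mark_line; python3 - <<'E'
import cv2,numpy as np
for f in ("w8","w9"):
    im=cv2.imread(f"pics/{f}.png");print(f)
    for v in list(range(84,116,4))+list(range(116,140)):
        print(v,"".join("R" if r>100 and r>2.2*g and r>150 else "r" if r>2.2*g and r>70 else "#" if max(b,g,r)<70 else "." for b,g,r in im[v,318:366].astype(int)))
E
```

```text
t: 21.75
tool_pos: [0.522, -0.0732, 0.1025]
tool_rot: [-0.029, 0.706, 0.027, 0.707]
force: [-0.9, -6.6, 5.4]
gripper_width: 0.0112
shield_pointer [(0.85, [334.0, 117.0], [0.4434, -0.0416])]
mark_line [(0.96, [337.0, 121.0], [0.4453, -0.0388])]
w8
84 .........................##rRRRRRR..............
88 .........................##rRRRRRR..............
92 .........................#rrRRRRR...............
96 .........................#rRRRRRR...............
100 #########................#rRRRRRR...............
104 ###############rRRRrrrrrrrrRRRRRRRRRRRR.........
108 ########....###rRRRrrrrrr.rRRRRRRRRRRRR.........
112 ........................##RRRRRR................
116 ........................##RRRRRR................
117 ........................##RRRRRR................
118 .......................###rRRRRR................
119 ................###########..RRR................
120 ................#############rR.................
121 ................##############R.................
122 ...............###############R.................
123 ..................############R...#.............
124 .....
[... 1833 characters left out ...]
#..........
127 .........#...rRRRRR....#######.......#..........
128 .........#...rRRRRR....######........#..........
129 .........#..rrRRRRR....######........#..........
130 .........#..rrRRRRR....######........#..........
131 .........#..rrRRRRR....######........#..........
132 .........#..rrRRRRR....######........#..........
133 ........#....rRRRRR....######........#..........
134 ............#rRRRRR....######...................
135 ............#rRRRRR....######...................
136 ............#RRRRRR....######...................
137 ............#RRRRRR....######...................
138 ..............RRRRR.....#####...................
139 ........................#####...................
```

The foot (centre about 335.2) and the strip (centre about 334.7) now agree to roughly 0.2 mm after the depth correction. One last check of the tailstock and stability, then I'll hand in.

```bash
python3 -c "
from h import *
from fit2 import inv
p=np.load('jig.npy')
for n in('scene','top'):
    arm.read_camera(n);c=cam(n)
    for th,z in(('tailstock_grip',.108),('shield_pointer',.031),('mark_line',.028)):
        print(n,th,[(round(q['conf'],2),inv(p,onz(c,q['xy'],z)).tolist()) for q in arm.tip_of(n,th)[:2]])
plan();print(arm.job_done());plan()"
```

```text
scene tailstock_grip [(0.88, [-0.0065, 0.0969])]
scene shield_pointer [(0.75, [-0.081, -0.0287])]
scene mark_line [(0.59, [-0.0773, -0.0292])]
top tailstock_grip [(0.56, [0.0092, 0.0887])]
top shield_pointer []
top mark_line []
t 22.3 pos [ 0.522  -0.0733  0.1026] F [-0.2 -7.   5.5] w 0.0109 j6 -0.47
xaxis [ 0.003 -0.003 -1.   ] jaw angle 94.5
the job is handed in; nothing more can be done
None
the job is handed in; nothing more can be done
```

I handed the job in at about 22 s. The dowel is home in both brass cups, and the gripper is still holding the shield by its orange tab at the red mark.

**Steps done:** I took the brown dowel from the rack and laid it in the V-rests. I then pushed the tailstock up by its blue tab until it stopped hard at about 29 N. Last, I drew the shield out about 75 mm and held it there with a 70 N grip against a spring pull of about 7 N.

**Last checks:**
- **Pointer and mark:** the wrist camera put them within about 0.2 mm of each other along the jig. The scene camera put them about 0.5 mm apart.
- **Tailstock:** the scene camera put the blue tab at jig y ≈ 97 mm, against 96 mm expected when the dowel is home. The wrist picture taken before the shield was drawn showed the dowel inside both cups.

**Disagreements:**
- **Tailstock travel:** it read about 0.0665 at the stop, against 0.069 expected. Other points suggest my jig position was off by about 2–4 mm, which would explain it.
- **Top camera:** it put the blue tab at 89 mm with low confidence (0.56), and it did not find the pointer or the mark.

I did not touch any of the other things on the table.

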